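# Set out the injection vials for the dialysis session in order of use

### The job

Set out the four glass injection vials for this session: stand each one upright in the holder of its cap's colour, one at a time in the order they will be given, red first, then yellow, then blue and green last. They are glass, so set each one down in its holder rather than dropping it, and do not tip any over. Leave the pill pot and the amber dropper bottle where they are.

Things in the scene. Friction and masses are not known exactly. Their poses are not given: they have to be found in the camera images.
- vial_red_mid (a point): Clear glass injection vial standing upright, with a red cap, a white label and a red band above the label: glass body 42 mm diameter and 50 mm high (plain upright sides, good to grip), then a narrower shoulder, silver collar and the cap (35 mm diameter); 73 mm high in all, about 110 g. The point is its centre, 36.5 mm above its foot; z is up along its axis.
- vial_yellow_mid (a point): Clear glass injection vial standing upright, with a yellow cap, a white label and a yellow band above the label: glass body 42 mm diameter and 50 mm high (plain upright sides, good to grip), then a narrower shoulder, silver collar and the cap (35 mm diameter); 73 mm high in all, about 110 g. The point is its centre, 36.5 mm above its foot; z is up along its axis.
- vial_blue_mid (a point): Clear glass injection vial standing upright, with a blue cap, a white label and a blue band above the label: glass body 42 mm diameter and 50 mm high (plain upright sides, good to grip), then a narrower shoulder, silver collar and the cap (35 mm diameter); 73 mm high in all, about 110 g. The point is its centre, 36.5 mm above its foot; z is up along its axis.
- vial_green_mid (a point): Clear glass injection vial standing upright, with a green cap, a white label and a green band above the label: glass body 42 mm diameter and 50 mm high (plain upright sides, good to grip), then a narrower shoulder, silver collar and the cap (35 mm diameter); 73 mm high in all, about 110 g. The point is its centre, 36.5 mm above its foot; z is up along its axis.
- holder_red_seat (a point): Red round vial holder, a shallow open dish stuck fast to the counter: outside 76 mm diameter and 14 mm high, inside 64 mm diameter, with a dark rubber floor 5 mm above the counter. The point is the centre of that floor; z is up.
- holder_yellow_seat (a point): Yellow round vial holder, a shallow open dish stuck fast to the counter: outside 76 mm diameter and 14 mm high, inside 64 mm diameter, with a dark rubber floor 5 mm above the counter. The point is the centre of that floor; z is up.
- holder_blue_seat (a point): Blue round vial holder, a shallow open dish stuck fast to the counter: outside 76 mm diameter and 14 mm high, inside 64 mm diameter, with a dark rubber floor 5 mm above the counter. The point is the centre of that floor; z is up.
- holder_green_seat (a point): Green round vial holder, a shallow open dish stuck fast to the counter: outside 76 mm diameter and 14 mm high, inside 64 mm diameter, with a dark rubber floor 5 mm above the counter. The point is the centre of that floor; z is up.
- pill_pot_mid (a point): Squat white plastic pill pot with a red lid, not a vial: 54 mm diameter, 46 mm high, standing loose on the counter, to be left where it is. The point is its centre, 23 mm above its foot; z is up.
- dropper_mid (a point): Amber dropper bottle with a blue collar and a black rubber bulb, not a vial: 38 mm diameter, 96 mm high, standing loose on the counter, to be left where it is. The point is its centre, 48 mm above its foot; z is up.
Mind the look-alikes: they are no part of the job. Leave any purple or turquoise look-alike of the part that bears holder_red_seat alone.

How it is judged (in metres and radians):
On the way, in this order (a step that is already met when the one before it is completed fails the run):
1. the red-capped vial stands in the red holder, let go (horizontal distance between vial_red_mid and holder_red_seat below 0.013 m and z of vial_red_mid in the frame of holder_red_seat between 0.0315 and 0.0415 m and angle between vial_red_mid's own z axis and vertical below 0.12 rad and linear speed of vial_red below 0.03 m/s and contact force between vial_red and the fingers below 0.05 N), for 0.2 s.
2. the yellow-capped vial stands in the yellow holder, let go (horizontal distance between vial_yellow_mid and holder_yellow_seat below 0.013 m and z of vial_yellow_mid in the frame of holder_yellow_seat between 0.0315 and 0.0415 m and angle between vial_yellow_mid's own z axis and vertical below 0.12 rad and linear speed of vial_yellow below 0.03 m/s and contact force between vial_yellow and the fingers below 0.05 N), for 0.2 s.
3. the blue-capped vial stands in the blue holder, let go (horizontal distance between vial_blue_mid and holder_blue_seat below 0.013 m and z of vial_blue_mid in the frame of holder_blue_seat between 0.0315 and 0.0415 m and angle between vial_blue_mid's own z axis and vertical below 0.12 rad and linear speed of vial_blue below 0.03 m/s and contact force between vial_blue and the fingers below 0.05 N), for 0.2 s.
4. the green-capped vial stands in the green holder, let go (horizontal distance between vial_green_mid and holder_green_seat below 0.013 m and z of vial_green_mid in the frame of holder_green_seat between 0.0315 and 0.0415 m and angle between vial_green_mid's own z axis and vertical below 0.12 rad and linear speed of vial_green below 0.03 m/s and contact force between vial_green and the fingers below 0.05 N), for 0.2 s.
At the end, for the whole second after the job is handed in: Each of the four vials stands upright (within 0.12 rad) on the floor of the holder of its own colour (centre within 13 mm of the holder's, height within 5 mm), released and at rest; the pill pot and the dropper bottle stand upright within 25 mm of where they began (horizontal distance between vial_red_mid and holder_red_seat below 0.013 m and z of vial_red_mid in the frame of holder_red_seat between 0.0315 and 0.0415 m and angle between each of vial_red_mid, vial_yellow_mid, vial_blue_mid, vial_green_mid, pill_pot_mid, dropper_mid's own z axis and vertical below 0.12 rad and linear speed of each of vial_red, vial_yellow, vial_blue, vial_green below 0.03 m/s and horizontal distance between vial_yellow_mid and holder_yellow_seat below 0.013 m and z of vial_yellow_mid in the frame of holder_yellow_seat between 0.0315 and 0.0415 m and horizontal distance between vial_blue_mid and holder_blue_seat below 0.013 m and z of vial_blue_mid in the frame of holder_blue_seat between 0.0315 and 0.0415 m and horizontal distance between vial_green_mid and holder_green_seat below 0.013 m and z of vial_green_mid in the frame of holder_green_seat between 0.0315 and 0.0415 m and distance of each of pill_pot_mid, dropper_mid from where it was at the start of the episode below 0.025 m); the robot touches nothing.
It fails at once if a vial is tipped over (more than 0.6 rad) (angle between any of vial_red_mid, vial_yellow_mid, vial_blue_mid, vial_green_mid's own z axis and vertical above 0.6 rad).
It fails at once if a vial is dropped: in the air, its foot more than 30 mm above the counter, with no finger on it ((height (world z) of vial_red_mid above 0.0665 m and contact force between vial_red and the fingers below 0.01 N) or (height (world z) of vial_yellow_mid above 0.0665 m and contact force between vial_yellow and the fingers below 0.01 N) or (height (world z) of vial_blue_mid above 0.0665 m and contact force between vial_blue and the fingers below 0.01 N) or (height (world z) of vial_green_mid above 0.0665 m and contact force between vial_green and the fingers below 0.01 N)).
It fails at once if the pill pot or the dropper bottle is shifted more than 25 mm (distance of any of pill_pot_mid, dropper_mid from where it was at the start of the episode above 0.025 m).
It also fails if it takes over 102 s, if anything falls off the work surface, if the arm or the gripper's body presses on something with over 40 N, if the wrist force passes 120 N, or if a joint passes its speed limit or range.

### The arm

A 6-joint arm with a two-finger parallel gripper is mounted at the origin on the work surface. World frame = base frame: x ahead of the robot, y to its left, z up, the work surface at z = 0. Lengths are in mm, angles in rad, forces in N, time in s.
With the tool pointing down it reaches from about 350 to 775 mm from the base axis. Payload 7.3 kg.
Tool frame: the origin (TCP) lies at the very end of the fingers, on their centre line; the grasp point (between the pads) lies 19 mm behind it; z points along the fingers, y is the line along which they close (so a half turn about z gives the same grasp; the last joint's range is limited). The gripper opens to 92 mm and grips with 3 to 60 N. Pads are 19 mm wide; open, the fingers measure 130 mm over their backs; the gripper's body (75 mm by 190 mm) begins 47 mm behind the grasp point.
Start: joints at [1.088, 0.342, 1.524, -0, 1.275, -0.146], TCP at [173.482, 495.529, 226.741] pointing down, gripper open.
Joint ranges: [-2.53, 2.53], [-0.77, 2.02], [0.04, 2.7], [-1, 4.14], [0.28, 2.66], [-3.11, 3.11]. Speed limits (rad/s): [2.57, 2.57, 3.14, 3.14, 3.14, 3.14].

### API

Orientations are given as [roll, pitch, yaw] about the fixed x, y, z axes, in that order (R = Rz(yaw) Ry(pitch) Rx(roll)).
In Python, from plant import bot gives the robot as it stands.
- The arm moves only by the tool apply_moves, never from a script. Its argument "motion" is text: rows parted by semicolons, each of 4 numbers parted by spaces: the shift along the tool's x, y, z in m, then the turn about the tool's z in degrees. A call has 1 to 8 rows; each row shifts and turns the commanded pose from where the row before left it, along the tool's axes as they then stand; what a row does not reach is not made up. A row lasts 1/8 s, in which the tool goes at most 62.5 mm and 10.7 degrees, less where a joint would pass 70% of its speed; a pose out of reach is approached as far as the arm can. A call with a gripper value outside its range is refused whole. "fingers" is the opening, from -1 (shut) to 1 (fully open), set as the call begins (left out, the last holds). The fingers move at their own pace and stop on an object; the grip force is fixed at half the most. Time passes only in rows, so rows that do not move let the fingers close. It gives the time, the measured TCP pose, the force, the opening and the grip force at its end, in the units of the state.
- bot.get_obs(): the state, without advancing time (a new reading comes with each control period).
- bot.capture(name): name is "side" or "top"; returns a dict with "img" (384x512x3 uint8, blue, green, red), "range_z" (384x512 float32, mm along the optical axis (not along the pixel's ray), 0 where there is no reading), "fx", "fy", "cx", "cy" (pixels), "world_from_camera" (4x4, takes a point from camera to world coordinates). Camera axes: x right, y down, z forward; pixel columns grow to the right and rows downward; lengths in mm; the calibration is good to about 2 mm. A picture is of the moment at which its call begins.
- bot.close_job(): hands the job in; it is judged then, once.
Trained networks look in a picture, given as the dict that the camera call returned (one of the last four; its "shot" number tells which), for a name from the list of things; names that differ only in an ending like _2 or _b are one class to them, and where a whole thing is asked for, a point or a joint stands for the part that bears it (a point fixed in the world has none). Each returns a list of dicts, best first, with "p" (0 to 1); they miss things now and then, are a little off and sometimes report something else, mostly with a low value. They report only what shows in the picture. A call takes as long as a camera call. They do not tell look-alikes from the thing itself.
- bot.cut_out(picture, thing): "pixels" (384x512 bool, what is visible of it) and "point" ([column, row] in pixels, amid what is visible of it).
The state is a dict: "time": time; "joint_positions": joint angles; "dq": joint speeds; "tau": joint torques, N m; "tool_pos": TCP position; "tcp_rot": TCP orientation; "contact_force": force on the tool from outside, world axes, zero at the start; "moment": the same for the moment, N m; "grip_width": finger opening in mm; "finger_force": force on a finger pad.
Only numpy, scipy, OpenCV 4.12 (cv2) and the standard library are available. Lean on these libraries where they do the work, as an engineer would, in place of code of your own. Each camera call takes 0.05 s, during which the arm holds its last target. There are 200 camera calls.

## Working session

There is one attempt and no reset: what is moved stays moved. The work goes in short steps, Python scripts to look and compute and a tool call to move; the robot and the scene stay as the last step left them, time stands still between calls to the robot, and variables do not carry over. Pictures are saved under pics/ and viewed, at most 14 in all, crops included, and the job is handed in when it is done.

Besides the shell and the picture viewer there is one more tool, called as name(argument=value, ...) on one line, values as JSON. apply_moves: Moves the arm, as the interface text tells. Its arguments: {"type":"object","properties":{"motion":{"type":"string"},"fingers":{"type":"number"}},"required":["motion"]}

```bash
mkdir -p pics; cat > h.py <<'E'
from plant import bot
import numpy as np, cv2
def world(c,mask=None):
    z=c["range_z"].astype(float); v,u=np.nonzero((z>0)&(mask if mask is not None else True))
    d=z[v,u]; P=np.c_[(u-c["cx"])/c["fx"]*d,(v-c["cy"])/c["fy"]*d,d,np.ones(len(d))]
    return (P@np.array(c["world_from_camera"]).T)[:,:3],u,v
E
python3 - <<'E'
from h import *
names=["vial_red_mid","vial_yellow_mid","vial_blue_mid","vial_green_mid","holder_red_seat","holder_yellow_seat","holder_blue_seat","holder_green_seat","pill_pot_mid","dropper_mid"]
for cam in ["top","side"]:
    c=bot.capture(cam); cv2.imwrite(f"pics/{cam}0.png",cv2.resize(c["img"],(800,600)))
    print(cam,np.round(np.array(c["world_from_camera"]),2).tolist(),c["fx"])
    for n in names:
        for r in bot.cut_out(c,n)[:3]:
            P,u,v=world(c,r["pixels"])
            if len(P)<5: continue
            print(n,round(r["p"],2),np.round(r["point"]).tolist(),len(P),"med",np.median(P,0).round(),"mid",((np.percentile(P,2,0)+np.percentile(P,98,0))/2).round(),"top",np.percentile(P[:,2],98).round(), "topmed",P[P[:,2]>np.percentile(P[:,2],98)-6].mean(0).round())
print(bot.get_obs())
E
```

```text
top [[-0.01, -1.0, 0.09, 569.09], [-1.0, 0.01, -0.03, 5.36], [0.03, -0.09, -1.0, 778.16], [0.0, 0.0, 0.0, 1.0]] 368.0768866134387
vial_red_mid 0.66 [134.0, 272.0] 539 med [475. 227.  71.] mid [474. 231.  44.] top 75.0 topmed [472. 233.  73.]
vial_yellow_mid 0.87 [198.0, 291.0] 496 med [449. 107.  72.] mid [441. 109.  38.] top 75.0 topmed [444. 111.  73.]
vial_blue_mid 0.9 [131.0, 190.0] 522 med [643. 236.  64.] mid [645. 241.  40.] top 76.0 topmed [645. 243.  73.]
vial_green_mid 0.83 [369.0, 184.0] 520 med [ 647. -230.   59.] mid [ 649. -237.   38.] top 75.0 topmed [ 648. -239.   73.]
holder_red_seat 0.94 [228.0, 110.0] 989 med [811.  47.   7.] mid [808.  47.  10.] top 16.0 topmed [809.  47.  14.]
holder_red_seat 0.79 [281.0, 140.0] 1009 med [750. -57.   7.] mid [748. -57.   9.] top 16.0 topmed [748. -56.  14.]
holder_red_seat 0.71 [182.0, 124.0] 979 med [782. 158.   7.] mid [779. 157.  10.] top 16.0 topmed [780. 156.  14.]
holder_yellow_seat 0.57 [308.0, 265.0] 1046 med [ 487. -119.    7.] mid [ 488. -118.   10.] top 16.0 topmed [ 486. -118.   14.]
holder_yellow_seat 0.39 [196.0, 29
[... 2222 characters left out ...]
: 1.1, 'joint_positions': array([ 1.08804155e+00,  3.41969199e-01,  1.52408328e+00,  1.77959141e-06,
        1.27541726e+00, -1.46007346e-01]), 'dq': array([-7.23300252e-05, -9.74824710e-04,  1.07987899e-03, -4.42305934e-04,
        1.32870864e-03, -8.24882711e-04]), 'tau': array([ 1.70599429e-03, -4.31137204e+01, -2.44496995e+01,  7.22148735e-02,
        4.80296707e-02, -3.03748016e-05]), 'tool_pos': array([173.4620604 , 495.53837229, 226.76235171]), 'tcp_rot': array([3.14147080e+00, 1.61984293e-05, 2.80484471e+00]), 'contact_force': array([ 0.34232493, -0.20423068, -0.66188932]), 'moment': array([-0.05439357, -0.04768887,  0.02345375]), 'finger_force': 0.0, 'grip_width': 91.92670902562004}
```

View pics/top0.png

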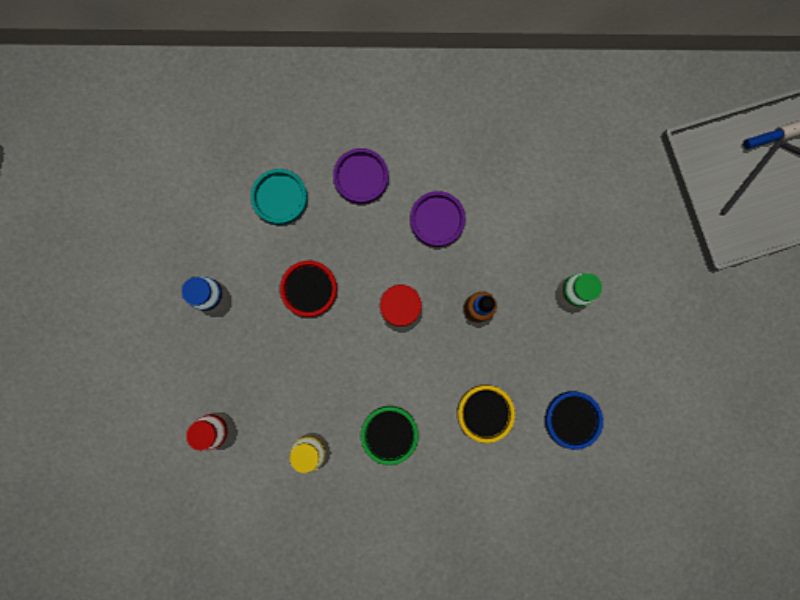

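View pics/side0.png

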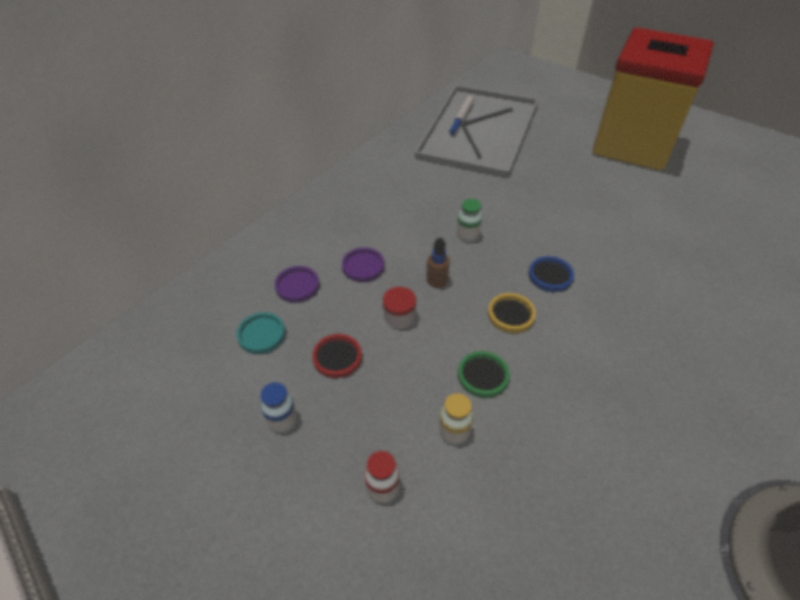

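Top picture (800×600): the look-alikes are the teal dish (279,196) and the purple dishes (361,176) and (437,219). The true red holder is the red-rimmed, dark-floored dish at (308,288). The red lid at (400,305) is the pill pot. I'll confirm this in a crop and measure the rims.

```bash
python3 - <<'E'
from h import *
t=bot.capture("top"); cv2.imwrite("pics/crop1.png",cv2.resize(t["img"][85:300,110:410],(800,573),interpolation=cv2.INTER_CUBIC))
s=bot.capture("side")
for n,g in dict(red=(652,116),yellow=(486,-117),blue=(477,-235),green=(459,9)).items():
    o=[]
    for c in (t,s):
        P,u,v=world(c); rim=(np.hypot(P[:,0]-g[0],P[:,1]-g[1])<48)&(P[:,2]>9.5)&(P[:,2]<19)
        Q=P[rim,:2]; A=np.c_[2*Q,np.ones(len(Q))]; x=np.linalg.lstsq(A,(Q**2).sum(1),rcond=None)[0]
        o.append((x[:2].round(1).tolist(),round(float(np.sqrt(x[2]+x[0]**2+x[1]**2)),1)))
    print("holder",n,o)
for n,g in dict(red=(471,233),yellow=(442,111),blue=(643,243),green=(647,-238)).items():
    o=[]
    for c in (t,s):
        P,u,v=world(c); m=(np.hypot(P[:,0]-g[0],P[:,1]-g[1])<28)&(P[:,2]>66)
        Q=P[m,:2]; ctr,r=cv2.minEnclosingCircle(Q.astype(np.float32)); o.append((np.round(ctr,1).tolist(),round(r,1),Q.mean(0).round(1).tolist()))
    print("vial",n,o)
E
```

```text
holder red [([654.7, 116.5], 34.7), ([652.5, 116.5], 34.8)]
holder yellow [([487.5, -118.3], 34.6), ([485.7, -118.9], 34.9)]
holder blue [([477.7, -235.2], 34.6), ([476.1, -236.1], 34.8)]
holder green [([461.1, 9.3], 34.6), ([458.8, 9.1], 34.8)]
vial red [([471.9, 233.8], 17.4, [472.4, 233.3]), ([470.4, 233.4], 17.8, [469.4, 234.2])]
vial yellow [([444.1, 111.1], 17.3, [444.4, 110.9]), ([442.1, 110.1], 17.9, [441.5, 111.3])]
vial blue [([645.4, 244.5], 17.5, [645.1, 243.9]), ([643.8, 244.2], 17.7, [642.3, 244.6])]
vial green [([648.2, -238.7], 17.5, [648.0, -238.2]), ([647.2, -240.2], 18.2, [646.1, -238.2])]
```

View pics/crop1.png

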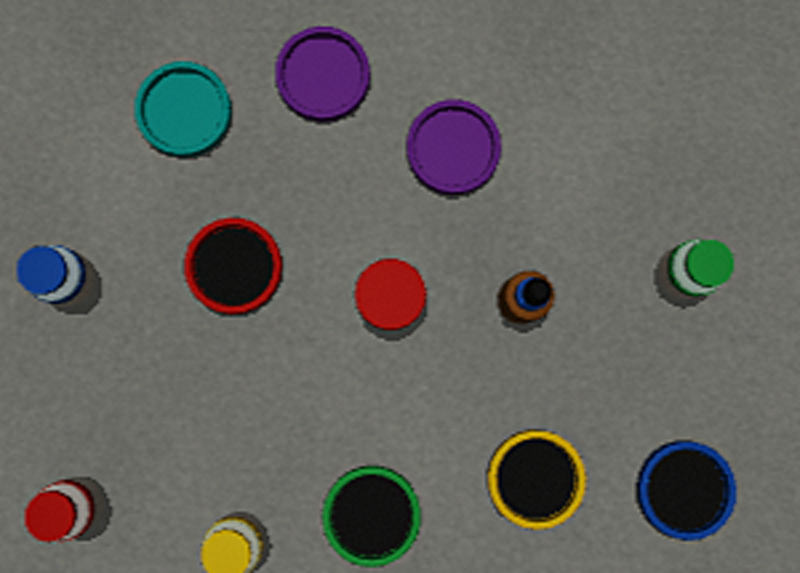

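The crop confirms it: the red-rimmed, dark-floored dish at (233,265) is the red holder. The teal (183,108) and purple (322,73; 453,147) dishes and the pill pot (390,293) stay put. First I align the yaw with the world axes and head for the red vial.

apply_moves(motion="0 0 0 -9.65; 0 0 0 -9.64; -0.037 -0.033 0.01 0; -0.037 -0.033 0.01 0; -0.037 -0.033 0.01 0; -0.037 -0.033 0.01 0; -0.037 -0.033 0.01 0; -0.037 -0.033 0.01 0", fingers=1)

```text
time: 2.2
tool_pos: [396.7, 296.4, 166.6]
tcp_rot: [3.141, 0.001, 3.141]
contact_force: [0.7, -0.1, -0.2]
grip_width: 91.8
finger_force: 0.0
```

apply_moves(motion="-0.038 -0.032 0.02 0; -0.0375 -0.032 0.02 0; 0 0 0.02 0; 0 0 0.03 0; 0 0 0.03 0; 0 0 0.02 0; 0 0 0.01 0; 0 0 0 0")

```text
time: 3.2
tool_pos: [470.8, 233.5, 16.5]
tcp_rot: [-3.141, -0.001, 3.141]
contact_force: [-0.1, 0.2, -0.1]
grip_width: 92.0
finger_force: 0.0
```

apply_moves(motion="0 0 0 0; 0 0 0 0; 0 0 0 0; 0 0 0 0; 0 0 0 0; 0 0 0 0; 0 0 0 0; 0 0 0 0", fingers=-1)

```text
time: 4.2
tool_pos: [470.9, 233.5, 16.8]
tcp_rot: [3.142, 0.0, 3.141]
contact_force: [-0.8, 0.3, 0.9]
grip_width: 41.7
finger_force: 30.0
```

apply_moves(motion="0 0 -0.01 0; 0 0 -0.02 0; 0 0 -0.03 0; -0.02 -0.013 0 0; -0.035 -0.022 0 0; -0.035 -0.022 0 0; -0.035 -0.022 0 0; -0.035 -0.022 0 0")

```text
time: 5.2
tool_pos: [632.4, 130.5, 75.7]
tcp_rot: [-3.141, -0.001, 3.141]
contact_force: [0.0, 0.2, -1.1]
grip_width: 41.7
finger_force: 30.0
```

apply_moves(motion="-0.0225 -0.016 0 0; 0 0 0.01 0; 0 0 0.02 0; 0 0 0.01 0; 0 0 0.007 0; 0 0 0 0; 0 0 0 0; 0 0 0 0")

```text
time: 6.2
tool_pos: [653.8, 116.6, 30.4]
tcp_rot: [3.141, 0.001, 3.142]
contact_force: [0.2, 0.2, -1.2]
grip_width: 41.5
finger_force: 30.0
```

apply_moves(motion="0 0 0.003 0; 0 0 0.002 0; 0 0 0.0015 0; 0 0 0.001 0; 0 0 0 0; 0 0 0 0")

```text
time: 6.95
tool_pos: [653.5, 116.5, 22.3]
tcp_rot: [3.142, 0.0, 3.141]
contact_force: [0.1, 0.3, -0.6]
grip_width: 41.5
finger_force: 30.0
```

apply_moves(motion="0 0 0.0005 0; 0 0 0.0005 0; 0 0 0 0; 0 0 0 0")

```text
time: 7.45
tool_pos: [653.6, 116.5, 21.8]
tcp_rot: [3.142, 0.001, 3.141]
contact_force: [-1.9, -0.6, 5.5]
grip_width: 41.5
finger_force: 30.0
```

Contact at 21.8. Release and back off.

apply_moves(motion="0 0 0 0; 0 0 0 0; 0 0 0 0; 0 0 0 0; 0 0 0 0; 0 0 0 0; 0 0 0 0; 0 0 0 0", fingers=1)

```text
time: 8.45
tool_pos: [653.5, 116.5, 21.2]
tcp_rot: [3.142, 0.0, 3.141]
contact_force: [0.3, 0.3, 0.2]
grip_width: 91.8
finger_force: 0.0
```

apply_moves(motion="0 0 -0.02 0; 0 0 -0.04 0; 0 0 -0.04 0; 0 0 -0.03 0; 0.035 0 0 0; 0.0425 -0.0015 0 0; 0.0425 -0.0015 0 0; 0.0425 -0.0015 0 0")

```text
time: 9.45
tool_pos: [490.0, 112.0, 152.8]
tcp_rot: [3.141, 0.002, 3.141]
contact_force: [-0.6, 0.8, 0.9]
grip_width: 91.9
finger_force: 0.0
```

```bash
cat > chk.py <<'E'
from h import *; import sys
g=eval(sys.argv[1])
for k in ("top","side"):
    c=bot.capture(k); P,u,v=world(c); m=(np.hypot(P[:,0]-g[0],P[:,1]-g[1])<28)&(P[:,2]>66)&(P[:,2]<85)
    Q=P[m]; ctr,r=cv2.minEnclosingCircle(Q[:,:2].astype(np.float32)); print(k,np.round(ctr,1),round(r,1),Q.mean(0).round(1))
print(bot.get_obs()["tool_pos"])
E
python3 chk.py "(653.5,116.5)"
```

```text
top [654.  116.8] 17.4 [654.  116.7  78.5]
side [652.2 115.3] 18.8 [651.  117.4  76.4]
[487.02061103 112.13106522 152.48808873]
```

apply_moves(motion="0.024 -0.0005 0.02 0; 0.02 -0.0005 0.03 0; 0 0 0 0; 0 0 0 0")

```text
time: 10.05
tool_pos: [449.2, 111.1, 102.8]
tcp_rot: [3.141, 0.004, 3.141]
contact_force: [0.5, -0.1, 0.7]
grip_width: 91.9
finger_force: 0.0
```

apply_moves(motion="0.004 0 0.02 0; 0 0 0.03 0; 0 0 0.02 0; 0 0 0.01 0; 0 0 0.006 0; 0 0 0 0; 0 0 0 0")

```text
time: 10.92
tool_pos: [443.5, 111.1, 15.8]
tcp_rot: [3.141, 0.001, 3.141]
contact_force: [-0.5, -0.0, -0.3]
grip_width: 91.5
finger_force: 0.0
```

apply_moves(motion="0 0 0 0; 0 0 0 0; 0 0 0 0; 0 0 0 0; 0 0 0 0; 0 0 0 0; 0 0 0 0", fingers=-1)

```text
time: 11.8
tool_pos: [442.9, 111.0, 15.2]
tcp_rot: [3.142, 0.0, 3.141]
contact_force: [0.3, -0.1, 0.1]
grip_width: 41.7
finger_force: 30.0
```

apply_moves(motion="0 0 -0.01 0; 0 0 -0.02 0; 0 0 -0.03 0; -0.004 -0.02 0 0; -0.007 -0.035 0 0; -0.007 -0.035 0 0; -0.007 -0.035 0 0; -0.007 -0.035 0 0")

```text
time: 12.8
tool_pos: [475.1, -50.1, 75.8]
tcp_rot: [3.142, 0.0, 3.141]
contact_force: [0.6, -0.2, -0.6]
grip_width: 41.6
finger_force: 30.0
```

apply_moves(motion="-0.007 -0.035 0 0; -0.0045 -0.0225 0 0; 0 -0.012 0 0; 0 0 0.01 0; 0 0 0.02 0; 0 0 0.015 0; 0 0 0 0; 0 0 0 0")

```text
time: 13.8
tool_pos: [486.6, -118.2, 30.4]
tcp_rot: [3.142, 0.0, -3.141]
contact_force: [0.2, -0.0, -1.2]
grip_width: 41.5
finger_force: 30.0
```

apply_moves(motion="0 0 0.004 0; 0 0 0.003 0; 0 0 0.0015 0; 0 0 0.001 0; 0 0 0 0; 0 0 0 0")

```text
time: 14.55
tool_pos: [486.5, -118.5, 20.8]
tcp_rot: [3.142, 0.0, 3.141]
contact_force: [0.2, -0.2, -0.7]
grip_width: 41.4
finger_force: 30.0
```

apply_moves(motion="0 0 0.0005 0; 0 0 0.0005 0; 0 0 0 0; 0 0 0 0")

```text
time: 15.05
tool_pos: [486.5, -118.5, 20.2]
tcp_rot: [-3.141, 0.0, 3.141]
contact_force: [-1.8, -0.3, 5.2]
grip_width: 41.4
finger_force: 30.0
```

apply_moves(motion="0 0 0 0; 0 0 0 0; 0 0 0 0; 0 0 0 0; 0 0 0 0; 0 0 0 0; 0 0 0 0; 0 0 0 0", fingers=1)

```text
time: 16.05
tool_pos: [486.4, -118.5, 19.7]
tcp_rot: [3.142, 0.0, 3.141]
contact_force: [-0.3, 0.2, 0.5]
grip_width: 91.9
finger_force: 0.0
```

apply_moves(motion="0 0 -0.02 0; 0 0 -0.04 0; 0 0 -0.04 0; 0 0 -0.03 0; -0.01 0.023 0 0; -0.018 0.042 0 0; -0.018 0.042 0 0; -0.018 0.042 0 0")

```text
time: 17.05
tool_pos: [550.8, 31.8, 149.8]
tcp_rot: [3.142, 0.0, 3.141]
contact_force: [0.2, -0.6, 0.3]
grip_width: 92.0
finger_force: 0.0
```

apply_moves(motion="-0.018 0.042 0 0; -0.018 0.042 0 0; -0.018 0.042 0 0; -0.018 0.042 0 0; -0.015 0.035 0 0; -0.007 0.011 0 0; 0 0 0 0; 0 0 0 0")

```text
time: 18.05
tool_pos: [644.1, 243.8, 149.5]
tcp_rot: [-3.141, -0.001, 3.141]
contact_force: [0.5, 0.3, 0.4]
grip_width: 91.8
finger_force: 0.0
```

```bash
python3 chk.py "(486.5,-118.5)"
```

```text
top [ 487.6 -117.8] 17.5 [ 487.4 -117.3   78.3]
side [ 486.1 -118.9] 17.7 [ 485.3 -116.8   76.3]
[644.29416627 243.52054071 149.87179777]
```

apply_moves(motion="0 0.0005 0.03 0; 0 0 0.04 0; 0 0 0.03 0; 0 0 0.02 0; 0 0 0.0135 0; 0 0 0 0; 0 0 0 0")

```text
time: 19.02
tool_pos: [645.3, 245.2, 17.5]
tcp_rot: [3.141, 0.002, 3.141]
contact_force: [-1.1, -0.1, -0.2]
grip_width: 91.6
finger_force: 0.0
```

apply_moves(motion="0 0 0 0; 0 0 0 0; 0 0 0 0; 0 0 0 0; 0 0 0 0; 0 0 0 0; 0 0 0 0", fingers=-1)

```text
time: 19.9
tool_pos: [644.4, 244.9, 16.2]
tcp_rot: [3.142, -0.0, 3.141]
contact_force: [0.4, 0.1, 0.7]
grip_width: 41.4
finger_force: 30.0
```

apply_moves(motion="0 0 -0.01 0; 0 0 -0.02 0; 0 0 -0.03 0; 0 0 -0.03 0; 0 0 -0.02 0; 0.007 -0.02 0 0; 0.014 -0.04 0 0; 0.014 -0.04 0 0")

```text
time: 20.9
tool_pos: [609.3, 144.3, 128.0]
tcp_rot: [3.141, 0.002, -3.141]
contact_force: [0.4, -0.6, -1.0]
grip_width: 41.7
finger_force: 30.0
```

apply_moves(motion="0.0145 -0.042 0 0; 0.0145 -0.042 0 0; 0.0145 -0.042 0 0; 0.0145 -0.042 0 0; 0.0145 -0.042 0 0; 0.0145 -0.042 0 0; 0.0145 -0.042 0 0; 0.0145 -0.042 0 0")

```text
time: 21.9
tool_pos: [493.4, -192.6, 128.0]
tcp_rot: [-3.14, 0.002, 3.142]
contact_force: [0.3, 0.6, -1.4]
grip_width: 41.2
finger_force: 30.0
```

apply_moves(motion="0.0115 -0.03 0 0; 0.005 -0.014 0 0; 0 0 0 0; 0 0 0.03 0; 0 0 0.03 0; 0 0 0.02 0; 0 0 0.012 0; 0 0 0 0")

```text
time: 22.9
tool_pos: [477.0, -234.0, 33.8]
tcp_rot: [3.141, -0.001, -3.141]
contact_force: [0.3, 0.8, -1.0]
grip_width: 41.4
finger_force: 30.0
```

apply_moves(motion="0 0 0.005 0; 0 0 0.004 0; 0 0 0.002 0; 0 0 0.001 0; 0 0 0 0; 0 0 0 0")

```text
time: 23.65
tool_pos: [476.9, -235.1, 22.3]
tcp_rot: [-3.142, 0.0, 3.141]
contact_force: [-0.5, 0.6, -1.3]
grip_width: 41.2
finger_force: 30.0
```

apply_moves(motion="0 0 0.0005 0; 0 0 0.0005 0; 0 0 0 0; 0 0 0 0")

```text
time: 24.15
tool_pos: [476.9, -235.0, 21.2]
tcp_rot: [3.141, 0.0, 3.141]
contact_force: [-0.3, 0.1, -2.1]
grip_width: 41.8
finger_force: 30.0
```

apply_moves(motion="0 0 0.0004 0; 0 0 0.0004 0; 0 0 0 0; 0 0 0 0")

```text
time: 24.65
tool_pos: [476.9, -235.0, 21.1]
tcp_rot: [-3.141, 0.0, -3.142]
contact_force: [-1.7, 1.9, 6.1]
grip_width: 41.7
finger_force: 30.0
```

Contact. Release, rise and go to the green vial (647.5, −239): dx +170.5, dy −4.

apply_moves(motion="0 0 0 0; 0 0 0 0; 0 0 0 0; 0 0 0 0; 0 0 0 0; 0 0 0 0; 0 0 0 0; 0 0 0 0", fingers=1)

```text
time: 25.65
tool_pos: [476.9, -235.0, 20.4]
tcp_rot: [3.141, 0.0, 3.141]
contact_force: [0.2, -0.4, -0.7]
grip_width: 91.6
finger_force: 0.0
```

apply_moves(motion="0 0 -0.02 0; 0 0 -0.04 0; 0 0 -0.04 0; 0 0 -0.03 0; -0.025 -0.001 0 0; -0.04 -0.001 0 0; -0.04 -0.001 0 0; -0.04 -0.001 0 0")

```text
time: 26.65
tool_pos: [623.0, -239.0, 150.4]
tcp_rot: [3.142, -0.0, 3.141]
contact_force: [0.0, -1.7, -0.5]
grip_width: 91.8
finger_force: 0.0
```

apply_moves(motion="-0.0205 0 0 0; -0.005 0 0.01 0; 0 0 0.03 0; 0 0 0.03 0; 0 0 0 0; 0 0 0 0")

```text
time: 27.4
tool_pos: [647.5, -239.4, 81.5]
tcp_rot: [-3.141, 0.001, 3.141]
contact_force: [0.6, 0.2, -0.4]
grip_width: 91.6
finger_force: 0.0
```

```bash
python3 chk.py "(477,-235.5)"
```

```text
top [ 478.  -230.1] 16.0 [ 478.1 -224.6   77.9]
side [ 476.2 -235.2] 17.6 [ 475.7 -232.5   76. ]
[ 648.03598259 -239.51144616   82.21232776]
```

apply_moves(motion="0 0 0.02 0; 0 0 0.02 0; 0 0 0.015 0; 0 0 0.01 0; 0 0 0 0; 0 0 0 0")

```text
time: 28.25
tool_pos: [647.9, -239.2, 16.0]
tcp_rot: [-3.141, 0.001, 3.141]
contact_force: [-0.4, -0.1, 0.1]
grip_width: 91.7
finger_force: 0.0
```

apply_moves(motion="0 0 0 0; 0 0 0 0; 0 0 0 0; 0 0 0 0; 0 0 0 0; 0 0 0 0; 0 0 0 0", fingers=-1)

```text
time: 29.12
tool_pos: [647.4, -239.0, 15.4]
tcp_rot: [3.142, -0.0, 3.141]
contact_force: [0.6, 0.1, 0.9]
grip_width: 41.7
finger_force: 30.0
```

apply_moves(motion="0 0 -0.01 0; 0 0 -0.02 0; 0 0 -0.03 0; 0 0 -0.04 0; 0 0 -0.03 0; 0 0 -0.01 0; 0 0 0 0")

```text
time: 30.0
tool_pos: [647.5, -239.0, 156.2]
tcp_rot: [-3.141, 0.001, 3.142]
contact_force: [0.1, -0.2, -1.1]
grip_width: 41.3
finger_force: 30.0
```

apply_moves(motion="0.016 0.021 0 0; 0.026 0.034 0 0; 0.026 0.034 0 0; 0.026 0.034 0 0; 0.026 0.034 0 0; 0.026 0.034 0 0; 0.026 0.034 0 0; 0.0155 0.023 0 0")

```text
time: 31.0
tool_pos: [457.6, 10.5, 154.1]
tcp_rot: [3.141, -0.003, -3.141]
contact_force: [1.1, 0.1, -1.0]
grip_width: 41.5
finger_force: 30.0
```

apply_moves(motion="0 0 0 0; 0 0 0.02 0; 0 0 0.035 0; 0 0 0.035 0; 0 0 0.02 0; 0 0 0.012 0; 0 0 0 0; 0 0 0 0")

```text
time: 32.0
tool_pos: [460.6, 8.8, 33.9]
tcp_rot: [-3.141, 0.001, 3.141]
contact_force: [-0.2, -0.0, -0.8]
grip_width: 41.9
finger_force: 30.0
```

Contact expected near 20.4.

apply_moves(motion="0 0 0.005 0; 0 0 0.004 0; 0 0 0.002 0; 0 0 0.001 0; 0 0 0.0005 0; 0 0 0 0; 0 0 0 0")

```text
time: 32.88
tool_pos: [460.0, 9.0, 21.0]
tcp_rot: [3.142, 0.0, 3.141]
contact_force: [-0.4, -0.1, -0.6]
grip_width: 41.7
finger_force: 30.0
```

apply_moves(motion="0 0 0.0005 0; 0 0 0.0005 0; 0 0 0 0; 0 0 0 0")

```text
time: 33.38
tool_pos: [460.0, 9.0, 20.3]
tcp_rot: [-3.142, 0.0, 3.142]
contact_force: [-2.6, 0.5, 5.8]
grip_width: 41.3
finger_force: 30.0
```

apply_moves(motion="0 0 0 0; 0 0 0 0; 0 0 0 0; 0 0 0 0; 0 0 0 0; 0 0 0 0; 0 0 0 0; 0 0 0 0", fingers=1)

```text
time: 34.38
tool_pos: [459.9, 9.0, 19.9]
tcp_rot: [3.142, 0.0, 3.141]
contact_force: [-0.1, -0.4, -0.3]
grip_width: 91.7
finger_force: 0.0
```

apply_moves(motion="0 0 -0.02 0; 0 0 -0.04 0; 0 0 -0.04 0; 0 0 -0.04 0; 0 0.04 -0.03 0; 0 0.05 -0.02 0; 0 0.05 0 0; 0 0.05 0 0")

```text
time: 35.38
tool_pos: [459.8, 200.5, 210.3]
tcp_rot: [3.141, 0.001, 3.141]
contact_force: [0.7, 0.0, 0.7]
grip_width: 91.6
finger_force: 0.0
```

apply_moves(motion="0 0.03 0 0; 0 0.02 0 0; 0 0 0 0; 0 0 0 0; 0 0 0 0")

```text
time: 36.0
tool_pos: [460.1, 248.0, 210.0]
tcp_rot: [-3.141, 0.0, 3.14]
contact_force: [-0.2, -0.9, -0.0]
grip_width: 91.7
finger_force: 0.0
```

```bash
for g in "(460,9)" "(477,-235.5)" "(486.5,-118.5)" "(653.5,116.5)"; do python3 chk.py "$g"; done; python3 -c "
from h import *
c=bot.capture('top');cv2.imwrite('pics/end.png',cv2.resize(c['img'],(800,600)))"
```

```text
top [461.1   9.7] 17.3 [461.6   9.5  78.5]
side [459.9   8.1] 17.7 [458.7  10.5  76.6]
[460.15490199 248.21122983 210.02759631]
top [ 477.6 -234.2] 17.5 [ 478.  -233.4   78.3]
side [ 476.1 -234.8] 18.1 [ 475.6 -232.3   75.9]
[460.09420219 248.50667404 210.0338609 ]
top [ 487.3 -117.8] 17.3 [ 487.5 -117.2   78.4]
side [ 486.1 -119. ] 17.9 [ 485.1 -116.6   76.4]
[460.03911392 248.70777113 210.01204494]
top [654.2 116.9] 17.4 [654.  116.7  78.5]
side [656.6 129.2] 9.3 [656.8 130.9  74.5]
[459.97688067 248.88530308 209.95669201]
```

View pics/end.png

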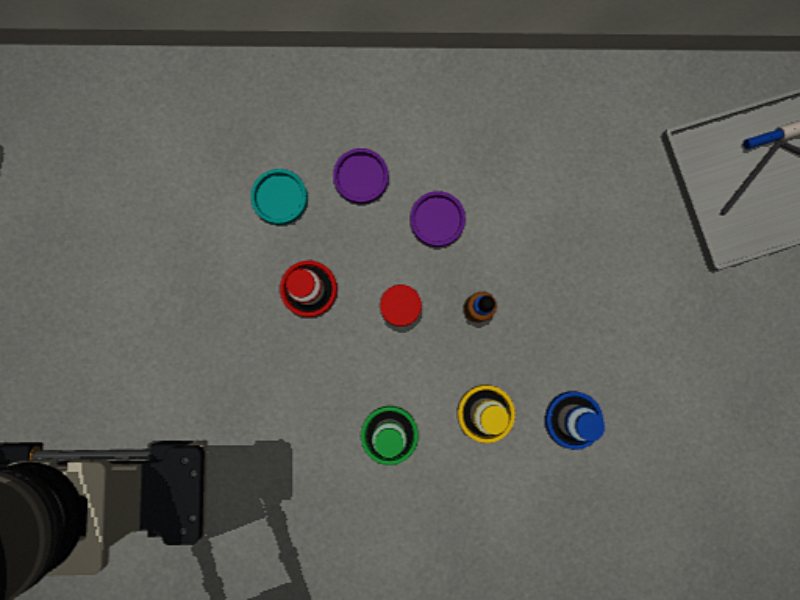

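The picture shows each vial upright in the holder of its colour: red (308,288), yellow (487,414), blue (574,420) and green (390,435). The pill pot (400,305) and dropper (481,306) have not moved.

```bash
python3 -c "
from plant import bot
print(bot.close_job())"
```

```text
the job is handed in; nothing more can be done
None
```

I set all four vials upright in the holders of their own colours, in the order red, yellow, blue, green, left the pill pot and dropper bottle where they were, and handed the job in at about 36 s; no verdict came back.

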